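# Spice mills back in their tray by height

## Robot

A 7-joint arm with a two-finger parallel gripper is mounted at the origin on a cart in front of the work surface, level with it; the furniture and walls round the work are solid. World frame = base frame: x ahead of the robot, y to its left, z up, the work surface at z = 0. Lengths are in mm, angles in rad, forces in N, time in s.
With the tool pointing down it reaches from about 425 to 825 mm from the base axis. Payload 3.6 kg.
Tool frame: the origin (TCP) lies midway between the tips of the shut fingers; the grasp point (between the pads) lies 19 mm behind it; z points along the fingers, y is the line along which they close (so a half turn about z gives the same grasp; the last joint's range is limited). The gripper opens to 93 mm and grips with 3 to 60 N. Pads are 15 mm wide; open, the fingers measure 128 mm over their backs; the gripper's body (75 mm by 188 mm) begins 65 mm behind the grasp point.
Start: joints at [1.282, 0.615, -0.013, 1.423, 0.008, 1.103, -0.04], TCP at [168.246, -627.818, 218.64] pointing down, gripper open.
Joint ranges: [-3.12, 3.12], [-0.3, 2.06], [-1.34, 1.32], [0.26, 2.42], [-1.36, 4.5], [0.01, 1.98], [-2.84, 2.84]. Speed limits (rad/s): [2.79, 2.79, 3.14, 3.14, 3.14, 3.14, 3.14].

## Interface

Orientations are given as a unit quaternion [x, y, z, w].
In Python, from rig import arm gives the robot as it stands.
- The arm moves only by the shell command python3 -m jog 'ROWS' [OPENING] [FORCE]. ROWS is JSON, one flat list of numbers, 6 for each row, row after row: the shift along the tool's x, y, z in cm, then the turn, a rotation vector about the tool's x, y, z in rad. In form: [dx, dy, dz, rx, ry, rz, dx, dy, dz, rx, ry, rz, ...]. A call has 1 to 8 rows; each row shifts and turns the commanded pose from where the row before left it, along the tool's axes as they then stand; what a row does not reach is not made up. A row lasts 1/8 s, in which the tool goes at most 62.5 mm and 10.7 degrees, less where a joint would pass 70% of its speed; a pose out of reach is approached as far as the arm can. A call with a gripper value outside its range is refused whole. OPENING is the closure in counts, from 0 (fully open) to 255 (shut), set as the call begins (- or left out, the last holds). The fingers move at their own pace and stop on an object; FORCE is the grip in N (left out, the last holds). Time passes only in rows, so rows that do not move let the fingers close. It gives the time, the measured TCP pose, the force, the opening and the grip force at its end, in the units of the state.
- arm.read_state(): the state, without advancing time (a new reading comes with each control period).
- arm.snapshot(name): name is "scene" or "top" or "wrist"; returns (picture, depth): 400x640x3 uint8, red, green, blue; 400x640 float32, mm along the optical axis (not along the pixel's ray), 0 where there is no reading.
- arm.camera_model(name): a dict with "K" (3x3 intrinsics, pixels), "R" (3x3) and "t" (3): a world point X has camera coordinates R X + t. Camera axes: x right, y down, z forward; pixel columns grow to the right and rows downward; lengths in mm; the calibration is good to about 2 mm. A picture is of the moment at which its call begins: read the wrist's pose just before it. camera_model takes no time and is no camera call; for the wrist camera it gives the pose at the moment of the call.
- arm.close_job(): hands the job in; it is judged then, once.
Trained networks look in the newest picture that a camera, given by its name, has taken for a name from the list of things; names that differ only in an ending like _2 or _b are one class to them, and where a whole thing is asked for, a point or a joint stands for the part that bears it (a point fixed in the world has none). Each returns a list of dicts, best first, with "score" (0 to 1); they miss things now and then, are a little off and sometimes report something else, mostly with a low value. They report only what shows in the picture. A call takes as long as a camera call. They do not tell look-alikes from the thing itself.
- arm.spot_in(camera, query): "position" ([column, row] in pixels, amid what is visible of it).
- arm.cut_out(camera, query): "mask" (400x640 bool, what is visible of it) and "position" ([column, row] in pixels, amid what is visible of it).
- arm.mark_of(camera, query): "position" ([column, row] in pixels: a listed point, or the origin of a listed thing).
The state is a dict: "clock": time; "joint_positions": joint angles; "qvel": joint speeds; "tau": joint torques, N m; "tool_pos": TCP position; "orientation": TCP orientation; "force": force on the tool from outside, world axes, zero at the start; "wrist_torque": the same for the moment, N m; "opening": finger opening in mm; "grasp_force": force on a finger pad.
Only numpy, scipy, OpenCV 4.12 (cv2) and the standard library are available. Lean on these libraries where they do the work, as an engineer would, in place of code of your own. Each camera call takes 0.05 s, during which the arm holds its last target. There are 200 camera calls.

## Task

The four spice mills were left about the worktop after cooking: stand them upright in the wells of their wooden tray again, one to a well, in order of height, with the tallest in the well at the end of the tray nearest the utensil crock and the shortest at the other end. Do not knock any mill over, and leave the crock and the espresso cup where they are.

Things in the scene. Friction and masses are not known exactly. Their poses are not given: they have to be found in the camera images.
- walnut_mill: dark brown walnut spice mill, the tallest of the four, 146 mm tall, one rigid turned piece: round foot 50 mm across, narrower waist, straight round head 42 mm across from 101 to 129 mm above the foot (grip there, at 116 mm, from any side), small steel knob on top; about 246 g, give or take a third. Origin: centre of the foot's underside; z up its axis
- red_mill: red lacquered spice mill, the second tallest of the four, 124 mm tall, one rigid turned piece: round foot 50 mm across, narrower waist, straight round head 42 mm across from 79 to 107 mm above the foot (grip there, at 94 mm, from any side), small steel knob on top; about 224 g, give or take a third. Origin: centre of the foot's underside; z up its axis
- white_mill: white lacquered spice mill, the third tallest of the four, 102 mm tall, one rigid turned piece: round foot 50 mm across, narrower waist, straight round head 42 mm across from 57 to 85 mm above the foot (grip there, at 72 mm, from any side), small steel knob on top; about 202 g, give or take a third. Origin: centre of the foot's underside; z up its axis
- black_mill: black spice mill, the shortest of the four, 80 mm tall, one rigid turned piece: round foot 50 mm across, narrower waist, straight round head 42 mm across from 35 to 63 mm above the foot (grip there, at 50 mm, from any side), small steel knob on top; about 180 g, give or take a third. Origin: centre of the foot's underside; z up its axis
- well_1: cork liner (63 mm across, 2 mm thick) in the first well from the left (+y end). The wells are alike, 66 mm across, rim 10 mm above this origin, 84 mm apart in a straight row in a fixed dark wooden tray (112 x 364 x 18 mm). Origin: centre of the liner's underside, 2 mm below where a mill stands; x square to the row, away from the robot; y along it; z up
- well_2: cork liner (63 mm across, 2 mm thick) in the second well from the left. The wells are alike, 66 mm across, rim 10 mm above this origin, 84 mm apart in a straight row in a fixed dark wooden tray (112 x 364 x 18 mm). Origin: centre of the liner's underside, 2 mm below where a mill stands; x square to the row, away from the robot; y along it; z up
- well_3: cork liner (63 mm across, 2 mm thick) in the third well from the left. The wells are alike, 66 mm across, rim 10 mm above this origin, 84 mm apart in a straight row in a fixed dark wooden tray (112 x 364 x 18 mm). Origin: centre of the liner's underside, 2 mm below where a mill stands; x square to the row, away from the robot; y along it; z up
- well_4: cork liner (63 mm across, 2 mm thick) in the fourth well from the left (-y end). The wells are alike, 66 mm across, rim 10 mm above this origin, 84 mm apart in a straight row in a fixed dark wooden tray (112 x 364 x 18 mm). Origin: centre of the liner's underside, 2 mm below where a mill stands; x square to the row, away from the robot; y along it; z up
- crock: white stoneware utensil crock with wooden spoons in it, 112 mm in diameter, 150 mm tall (spoons to 290 mm), standing behind one end of the tray, at either the left or the right end; that end is where the tallest mill goes. Loose; leave it alone. Origin: centre of its underside, z up
- espresso_cup: small white espresso cup with green dots, 63 mm wide, 92 mm long over the handle, 55 mm tall, a loose bystander: leave it alone. Origin: middle of its underside, z up. Behind it hang the wall cabinets, which the wrist must keep clear of: underside 0.44 m above the worktop, fronts at x = 0.60 m, door handles out to x = 0.56 m
There are look-alikes about, which are no part of the job. Leave any blue, pink or turquoise look-alike of the black_mill alone.

How it is judged (in metres and radians):
At the end, for the whole second after the job is handed in: every mill stands released and at rest on the cork of its own well (foot down inside the rim, its axis within 12 mm of the well's centre, tilted less than 0.08 rad), the row falling in height from the crock's end: walnut, red, white, black (((world y of crock above -0.23 m and horizontal distance between walnut_mill and well_1 below 0.012 m and z of walnut_mill in the frame of well_1 below 0.005 m and horizontal distance between red_mill and well_2 below 0.012 m and z of red_mill in the frame of well_2 below 0.005 m and horizontal distance between white_mill and well_3 below 0.012 m and z of white_mill in the frame of well_3 below 0.005 m and horizontal distance between black_mill and well_4 below 0.012 m and z of black_mill in the frame of well_4 below 0.005 m) or (world y of crock below -0.23 m and horizontal distance between walnut_mill and well_4 below 0.012 m and z of walnut_mill in the frame of well_4 below 0.005 m and horizontal distance between red_mill and well_3 below 0.012 m and z of red_mill in the frame of well_3 below 0.005 m and horizontal distance between white_mill and well_2 below 0.012 m and z of white_mill in the frame of well_2 below 0.005 m and horizontal distance between black_mill and well_1 below 0.012 m and z of black_mill in the frame of well_1 below 0.005 m)) and angle between each of walnut_mill, red_mill, white_mill, black_mill's own z axis and vertical below 0.08 rad and linear speed of each of walnut_mill, red_mill, white_mill, black_mill below 0.02 m/s and angular speed of each of walnut_mill, red_mill, white_mill, black_mill below 0.2 rad/s); the robot touches nothing.
It fails at once if the crock is moved by more than 25 mm (distance of crock from where it was at the start of the episode above 0.025 m).
It fails at once if the espresso cup is moved by more than 25 mm (distance of espresso_cup from where it was at the start of the episode above 0.025 m).
It fails at once if a mill is knocked over (angle between any of walnut_mill, red_mill, white_mill, black_mill's own z axis and vertical above 0.8 rad).
It also fails if it takes over 109 s, if anything falls off the work surface, if the arm or the gripper's body presses on something with over 40 N, if the wrist force passes 120 N, or if a joint passes its speed limit or range.

## Working session

There is one attempt and no reset: what is moved stays moved. The work goes in short steps, Python scripts to look and compute and a shell command to move; the robot and the scene stay as the last step left them, time stands still between calls to the robot, and variables do not carry over. Pictures are saved under pics/ and viewed, at most 14 in all, crops included, and the job is handed in when it is done.

```bash
ls; mkdir -p pics
python3 - <<'E'
from rig import arm
import cv2,numpy as np
for n in ("scene","top"):
    p,d=arm.snapshot(n); cv2.imwrite(f"pics/{n}0.png",p[:,:,::-1]); np.savez(f"{n}0.npz",p=p,d=d,**arm.camera_model(n))
print(arm.read_state())
E
```

```text
pics
{'clock': 0.1, 'joint_positions': array([ 1.28251072,  0.61584389, -0.01260063,  1.42467993,  0.00811641,
        1.10343899, -0.04041738]), 'qvel': array([ 0.00200153, -0.00317209,  0.00010299, -0.00335572, -0.00032431,
       -0.00151589,  0.0014482 ]), 'tau': array([ 9.41061808e-04, -4.60042655e+01,  2.09832997e-01, -1.66245049e+01,
       -6.12278539e-02,  1.69206876e-02,  9.57354200e-05]), 'tool_pos': array([ 168.04108266, -627.17880793,  217.60266287]), 'orientation': array([ 9.91442346e-01,  1.30540145e-01, -1.77467270e-04, -1.14616111e-03]), 'force': array([ 0.30487623, -0.62462323,  0.48336054]), 'wrist_torque': array([-0.01039014, -0.01941659, -0.00326536]), 'grasp_force': 0.0, 'opening': 92.78044005123247}
```

View pics/scene0.png

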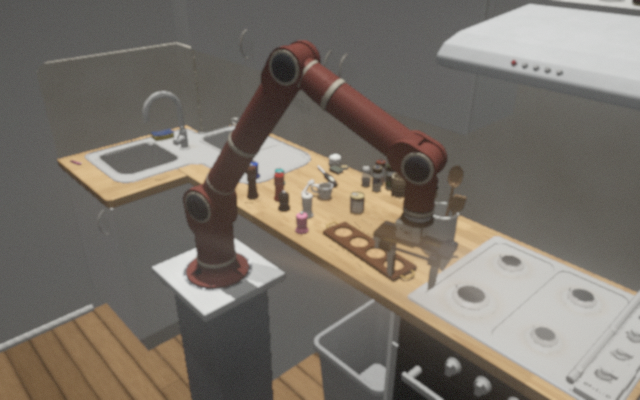

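View pics/top0.png

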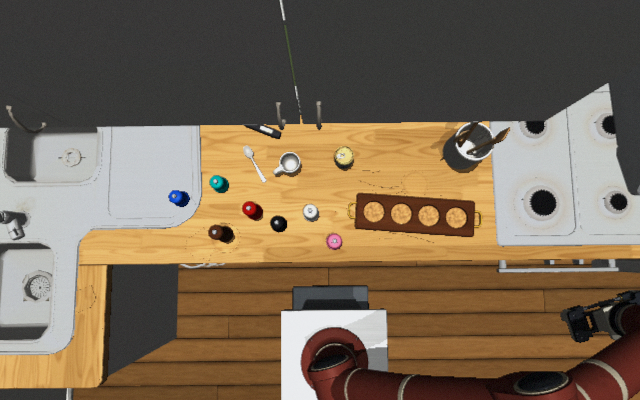

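The top view shows the crock at the right (-y) end, so walnut goes in well 4. Mills are at about (217,233) walnut, (250,210) red, (311,212) white and (278,223) black; the tray runs from (373,212) to (457,217). The look-alikes are blue, teal and pink.

Run:
```python
from rig import arm
import numpy as np
f=np.load("top0.npz");K,R,t,d=f['K'],f['R'],f['t'],f['d']
v,u=np.mgrid[:400,:640]
P=(np.stack([(u-K[0,2])/K[0,0]*d,(v-K[1,2])/K[1,1]*d,d],-1)-t)@R
print("cam",-R.T@t, K[0,0])
H=dict(walnut=146,red=124,white=102,black=80)
px=dict(walnut=(217,233),red=(250,210),white=(311,212),black=(278,223))
def ray(u,v,z):
    c=-R.T@t; r=R.T@np.array([(u-K[0,2])/K[0,0],(v-K[1,2])/K[1,1],1]); return c+r*(z-c[2])/r[2]
for n,(a,b) in px.items():
    w=P[b-16:b+17,a-16:a+17].reshape(-1,3)
    h=w[(w[:,2]>H[n]-35)&(w[:,2]<H[n]+15)]
    print(n,len(h),h[:,2].max().round(),((h.max(0)+h.min(0))/2).round(),h.mean(0).round(), np.ptp(h,0).round())
    for o in arm.mark_of("top",n+"_mill")[:2]:
        print("   mark",np.round(o['position'],1),round(o['score'],2),ray(*o['position'],0).round())
for i in range(1,5):
    for o in arm.mark_of("top",f"well_{i}")[:4]: print(i,np.round(o['position'],1),round(o['score'],2),ray(*o['position'],8).round())
for n in("crock","espresso_cup"):
    for o in arm.mark_of("top",n)[:2]: print(n,round(o['score'],2),ray(*o['position'],0).round())
for n,(a,b) in dict(pink=(334,241),jar=(344,156),teal=(218,184),blue=(178,198)).items():
    w=P[b-10:b+11,a-10:a+11].reshape(-1,3);h=w[w[:,2]>40];print(n,h[:,2].max().round(),h.mean(0).round())
# tray: points with z 12..24
w=P[185:240,345:490].reshape(-1,3);h=w[(w[:,2]>14)&(w[:,2]<22)];print("tray",h.min(0).round(),h.max(0).round())
import cv2
print(cv2.minAreaRect(h[:,:2].astype(np.float32)))
```

```text
cam [ 314.55421829   24.38655596 1433.80936186] 465.3511192039696
walnut 190 151.0 [383. 329. 131.] [383. 327. 133.] [40. 40. 40.]
   mark [222.9 233.9] 0.68 [383. 335.   0.]
   mark [374.8 210.3] 0.65 [ 451. -134.    0.]
red 182 127.0 [452. 238. 108.] [451. 237. 112.] [41. 40. 37.]
   mark [258.1 212.6] 0.67 [448. 227.   0.]
   mark [283.  166.7] 0.37 [591. 150.   0.]
white 166 107.0 [444.  65.  88.] [444.  65.  90.] [39. 38. 39.]
   mark [312.1 214.9] 0.71 [439.  60.   0.]
black 166 84.0 [412. 163.  65.] [412. 163.  68.] [39. 40. 38.]
   mark [218.8 185.4] 0.79 [534. 351.   0.]
   mark [182.5 199.5] 0.67 [491. 463.   0.]
1 [396.6 210.4] 0.83 [ 449. -200.    8.]
1 [373.7 208.3] 0.7 [ 456. -130.    8.]
1 [427.3 211.8] 0.67 [ 444. -294.    8.]
1 [453.5 218.1] 0.64 [ 423. -373.    8.]
2 [396.6 210.4] 0.83 [ 449. -200.    8.]
2 [373.7 208.3] 0.7 [ 456. -130.    8.]
2 [427.3 211.8] 0.67 [ 444. -294.    8.]
2 [453.5 218.1] 0.64 [ 423. -373.    8.]
3 [396.6 210.4] 0.83 [ 449. -200.    8.]
3 [373.7 208.3] 0.7 [ 456. -130.    8.]
3 [427.3 211.8] 0.67 [ 444. -294.    8.]
3 [453.5 218.1] 0.64 [ 423. -373.    8.]
4 [396.6 210.4] 0.83 [ 449. -200.    8.]
4 [373.7 208.3] 0.7 [ 456. -130.    8.]
4 [427.3 211.8] 0.67 [ 444. -294.    8.]
4 [453.5 218.1] 0.64 [ 423. -373.    8.]
crock 0.92 [ 622. -406.   -0.]
espresso_cup 0.72 [592. 148.   0.]
espresso_cup 0.41 [ 421. -377.    0.]
pink 1434.0 [356.  -4.  94.]
jar 1434.0 [608. -37.  76.]
teal 1434.0 [534. 341.  74.]
blue 1434.0 [491. 459.  76.]
tray [ 368. -455.   14.] [503. -50.  22.]
((436.15264892578125, -251.8785858154297), (406.6282043457031, 111.03089141845703), 85.16425323486328)
```

```bash
python3 -m jog '[0,0,0,0,0,-0.164,0,0,0,0,0,-0.164,0,0,0,0,0,-0.164,0,0,0,0,0,-0.164,0,0,0,0,0,-0.164,0,0,0,0,0,-0.164,0,0,0,0,0,-0.164,0,0,0,0,0,-0.161]' 0 30
cat > h.py <<'E'
from rig import arm
import numpy as np,cv2
from scipy.spatial.transform import Rotation as Ro
class Cam:
    def __init__(s,n,save=None):
        m=arm.camera_model(n);s.K,s.R,s.t=[np.array(m[k],float) for k in"KRt"]
        s.p,s.d=arm.snapshot(n)
        if save: cv2.imwrite("pics/"+save,s.p[:,:,::-1])
    def ray(s,u,v,z):
        c=-s.R.T@s.t; r=s.R.T@np.array([(u-s.K[0,2])/s.K[0,0],(v-s.K[1,2])/s.K[1,1],1]); return c+r*(z-c[2])/r[2]
    def plane(s,z,x0,x1,y0,y1):   # ortho-rectify plane z: 1 px/mm; col=y1-y ,row=x1-x
        q=np.array([[x1,y1,z],[x1,y0,z],[x0,y0,z],[x0,y1,z]],float)@s.R.T+s.t
        uv=(q@s.K.T);uv=(uv[:,:2]/uv[:,2:]).astype(np.float32)
        w,h=y1-y0,x1-x0
        M=cv2.getPerspectiveTransform(uv,np.float32([[0,0],[w,0],[w,h],[0,h]]))
        return cv2.warpPerspective(s.p,M,(w,h))
    def cloud(s):
        v,u=np.mgrid[:400,:640]
        return (np.stack([(u-s.K[0,2])/s.K[0,0]*s.d,(v-s.K[1,2])/s.K[1,1]*s.d,s.d],-1)-s.t)@s.R
def pose():
    s=arm.read_state();R=Ro.from_quat(s['orientation']).as_matrix();return s['tool_pos'],R
E
```

```text
clock: 1.6
tool_pos: [168.1, -627.9, 218.7]
orientation: [0.705, 0.709, -0.0, -0.0]
force: [0.6, -0.1, 0.1]
opening: 93.3
grasp_force: 0.0
```

Run:
```python
from h import *
p,R=pose();print(p,R.round(3)); m=arm.camera_model("wrist");print("wristcam rel TCP, tool frame",R.T@(-m['R'].T@m['t']-p),(R.T@m['R'].T).round(2),m['K'])
print(R.T@(np.array([440,-250,260])-p))
```

```text
[ 168.05269247 -627.88357214  218.65251223] [[-0.005  1.    -0.   ]
 [ 1.     0.005 -0.   ]
 [-0.    -0.    -1.   ]]
wristcam rel TCP, tool frame [  79.93825928   -0.90159897 -166.27306205] [[ 0.   -0.96 -0.29]
 [ 1.    0.   -0.  ]
 [ 0.   -0.29  0.96]] [[341.62480781   0.         319.44705284]
 [  0.         341.62480781 195.89800892]
 [  0.           0.           1.        ]]
[376.5127368  273.83652336 -41.3843499 ]
```

```bash
python3 -m jog '[4.7,3.4,-0.75,0,0,0,4.7,3.4,-0.75,0,0,0,4.7,3.4,-0.75,0,0,0,4.7,3.4,-0.75,0,0,0,4.7,3.4,-0.75,0,0,0,4.7,3.4,-0.75,0,0,0,4.7,3.4,-0.75,0,0,0,4.7,3.4,-0.75,0,0,0]'
python3 -m jog '[0,0,0,0,0,0,0,0,0,0,0,0]'
python3 - <<'E'
from h import *
c=Cam("wrist","w1.png"); print(pose()[0])
def wells(c):
    im=c.plane(10,350,540,-460,-50); hsv=cv2.cvtColor(im,cv2.COLOR_RGB2HSV)
    return im
im=wells(c);cv2.imwrite("pics/w1p.png",np.vstack([im[:,:,::-1],wells(Cam("top"))[:,:,::-1]]))
E
```

```text
clock: 2.6
tool_pos: [441.2, -250.5, 279.3]
orientation: [0.707, 0.707, -0.0, 0.001]
force: [0.3, -0.9, -0.0]
opening: 93.2
grasp_force: 0.0
clock: 2.85
tool_pos: [439.8, -252.4, 278.6]
orientation: [0.707, 0.707, -0.001, 0.0]
force: [-1.2, -0.1, -0.9]
opening: 93.3
grasp_force: 0.0
[ 439.28351654 -253.17294093  278.43587651]
```

View pics/w1p.png

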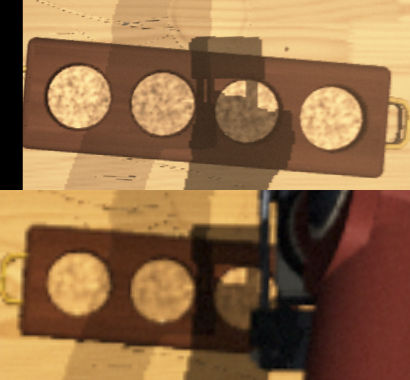

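The rectified views show the four corks at columns ≈78, 162, 246 and 331 with the row slightly skewed. I'll fit them precisely.

```bash
cat >> h.py <<'E'
def cork(c,guess,z=10,thr=None):
    x,y=guess; im=c.plane(z,int(x)-46,int(x)+46,int(y)-46,int(y)+46)
    g=cv2.GaussianBlur(im[:,:,1],(3,3),0)
    _,b=cv2.threshold(g,0,255,cv2.THRESH_OTSU)
    k=cv2.morphologyEx(b,cv2.MORPH_OPEN,np.ones((5,5),np.uint8))
    cs=max(cv2.findContours(k,0,2)[0],key=cv2.contourArea); h=cv2.convexHull(cs)
    (a,r),ax,_=cv2.fitEllipse(h); return int(x)+46-r-.5,int(y)+46-a-.5,ax
E
python3 - <<'E'
from h import *
G=[(443,-128),(437,-212),(430,-296),(422,-381)]
w=Cam("wrist");t0=np.load("top0.npz")
t=Cam.__new__(Cam);t.K,t.R,t.t,t.p=t0['K'],t0['R'],t0['t'],t0['p']
for n,c in(("w",w),("t",t)):
    for i,g in enumerate(G):
        x,y,ax=cork(c,g);print(n,i+1,round(x,1),round(y,1),np.round(ax,1))
E
```

```text
w 1 443.0 -129.2 [61.6 61.9]
w 2 435.9 -213.0 [61.7 62.3]
w 3 440.8 -315.0 [18.8 32. ]
w 4 421.7 -380.8 [61.2 61.8]
t 1 446.0 -128.8 [61.5 62.4]
t 2 438.9 -212.4 [61.4 62.6]
t 3 431.9 -296.0 [61.4 62.4]
t 4 424.8 -379.6 [61.4 62.4]
```

```bash
python3 -m jog '[5.8,0,0,0,0,0,5.8,0,0,0,0,0,5.8,0,0,0,0,0,5.8,0,0,0,0,0,5.8,0,0,0,0,0,5.8,0,0,0,0,0,5.8,0,0,0,0,0,5.8,0,0,0,0,0]'
python3 -m jog '[3.9,-1.9,0,0,0,0,3.9,-1.9,0,0,0,0,3.9,-1.9,0,0,0,0,0,0,0,0,0,0,0,0,0,0,0,0]'
python3 - <<'E'
from h import *
c=Cam("wrist","w2.png"); print(pose()[0]); P=c.cloud()
np.savez("w2.npz",P=P,p=c.p)
for n,g,H in(("walnut",(383,329),146),("red",(451,238),124),("black",(412,163),80),("white",(444,65),102)):
    m=(np.hypot(P[...,0]-g[0],P[...,1]-g[1])<40)&(P[...,2]>H-45)&(P[...,2]<H+15)
    q=P[m]
    if len(q)<20: print(n,len(q));continue
    print(n,len(q),q[:,2].max().round(),((q.max(0)+q.min(0))/2).round(1),np.ptp(q,0).round(1))
E
```

```text
clock: 4.0
tool_pos: [440.9, 212.3, 278.6]
orientation: [0.708, 0.706, -0.0, 0.0]
force: [0.3, -1.3, -0.5]
opening: 93.2
grasp_force: 0.0
clock: 4.62
tool_pos: [384.3, 327.6, 278.3]
orientation: [0.708, 0.706, -0.0, 0.001]
force: [0.0, 0.5, -0.0]
opening: 93.1
grasp_force: 0.0
[384.57964255 327.25704141 278.33593529]
walnut 1628 147.0 [381.3 330.2 124.7] [41.  41.8 45.1]
red 1402 126.0 [448.8 240.5 103.2] [41.5 40.3 46.3]
black 1054 82.0 [410.2 165.9  58.8] [40.9 39.4 45.8]
white 948 103.0 [441.6  67.1  81.6] [42.  39.  43.2]
```

View pics/w2.png

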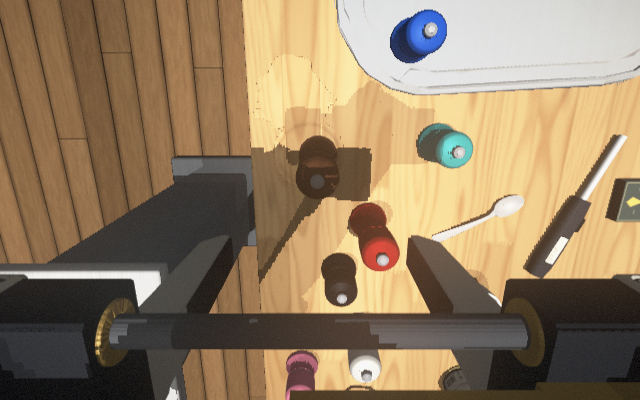

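The view shows walnut at (318,165) by itself, with red (378,235), black (340,280) and white (365,365) below it. Descending on walnut.

```bash
python3 -m jog '[0.2,-0.2,5,0,0,0,0,0,5,0,0,0,0,0,5,0,0,0,0,0,3.1,0,0,0,0,0,0,0,0,0,0,0,0,0,0,0]'
python3 -m jog '[0,0,0,0,0,0,0,0,0,0,0,0,0,0,0,0,0,0,0,0,0,0,0,0,0,0,0,0,0,0,0,0,0,0,0,0]' 255 30
```

```text
clock: 5.42
tool_pos: [382.5, 331.2, 98.8]
orientation: [0.708, 0.706, 0.001, 0.0]
force: [-0.0, -0.6, 1.2]
opening: 93.2
grasp_force: 0.0
clock: 6.18
tool_pos: [381.4, 331.2, 97.7]
orientation: [0.707, 0.707, 0.0, 0.0]
force: [-0.4, -0.1, 0.8]
opening: 41.2
grasp_force: 30.0
```

```bash
python3 -m jog '[0,0,-5,0,0,0,0,0,-5.5,0,0,0,0,0,-5.5,0,0,0,-5.6,1.3,0,0,0,0,-5.6,1.3,0,0,0,0,-5.6,1.3,0,0,0,0,-5.6,1.3,0,0,0,0,-5.6,1.3,0,0,0,0]'
python3 -m jog '[-5.6,0,0,0,0,0,-5.6,0,0,0,0,0,-5.6,0,0,0,0,0,-5.6,0,0,0,0,0,-5.6,-0.6,0,0,0,0,-5.6,-0.6,0,0,0,0,-5.6,-0.6,0,0,0,0,-3.9,-0.6,0,0,0,0]'
python3 -m jog '[0,0,0,0,0,0,0,0,0,0,0,0]'
python3 - <<'E'
from h import *
c=Cam("wrist","w3.png"); p,R=pose();print(p,R.T@(np.array([423.3,-380.3,0])-p))
for i,g in enumerate([(443,-128),(437,-212),(430,-296),(422,-381)]):
    try: print(cork(c,g))
    except Exception as e: print(e)
E
```

```text
clock: 7.18
tool_pos: [445.8, 49.2, 257.3]
orientation: [0.707, 0.707, -0.0, -0.0]
force: [1.0, 1.1, -2.2]
opening: 41.4
grasp_force: 30.0
clock: 8.18
tool_pos: [420.5, -382.6, 256.5]
orientation: [0.708, 0.706, -0.001, -0.001]
force: [0.1, 1.0, -2.3]
opening: 41.1
grasp_force: 30.0
clock: 8.43
tool_pos: [422.3, -378.3, 257.0]
orientation: [0.707, 0.708, 0.001, -0.001]
force: [0.7, 0.2, -1.4]
opening: 41.3
grasp_force: 30.0
[ 422.72674935 -377.79324694  257.32080883] [ -3.02198789   0.63399475 257.31513116]
max() iterable argument is empty
(435.7680015563965, -213.7532844543457, (61.30987548828125, 62.10960388183594))
(428.8134956359863, -296.7737350463867, (61.550750732421875, 62.070343017578125))
(421.7431221008301, -363.29150390625, (27.50641632080078, 49.772281646728516))
```

View pics/w3.png

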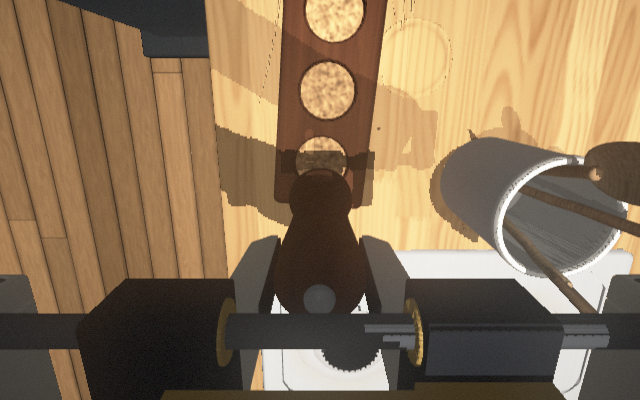

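Walnut hangs upright above well 4 (foot at ≈(322,185)). A spoon leans out of the crock at (560,280), so I'll check its distance from the gripper body.

Run:
```python
from h import *
c=Cam("wrist"); p,R=pose();print(p); P=c.cloud()
t0=np.load("top0.npz");t=Cam.__new__(Cam);t.K,t.R,t.t,t.d=t0['K'],t0['R'],t0['t'],t0['d']
Q=t.cloud()
for v,u in ((150,600),(160,560),(230,515),(265,550),(290,575),(305,595)): print(v,u,P[v,u].round())
m=(Q[...,2]>100)&(Q[...,2]<330)&(Q[...,0]<700)&(Q[...,1]<-300)&(Q[...,1]>-520);q=Q[m]
for a in range(100,330,30):
    s=q[(q[:,2]>=a)&(q[:,2]<a+30)]
    if len(s): print(a,s[:,0].min().round(),s[np.argmin(s[:,0])].round(),s.mean(0).round())
```

```text
[ 422.88511161 -377.7439338   257.57653532]
150 600 [ 620. -336.  182.]
160 560 [ 616. -350.  151.]
230 515 [ 625. -434.   93.]
265 550 [ 626. -444.  151.]
290 575 [ 779. -561.    3.]
305 595 [ 813. -586.    3.]
100 576.0 [ 576. -399.  129.] [ 631. -404.  115.]
130 575.0 [ 575. -396.  149.] [ 631. -403.  145.]
160 612.0 [ 612. -441.  184.] [ 637. -403.  177.]
190 612.0 [ 612. -446.  207.] [ 632. -429.  205.]
220 612.0 [ 612. -447.  226.] [ 628. -404.  230.]
```

```bash
python3 -m jog '[-0.2,0,4.5,0,0,0,0,0,4.5,0,0,0,0,0,3.5,0,0,0,0,0,1.5,0,0,0,0,0,0.6,0,0,0,0,0,0.2,0,0,0,0,0,0,0,0,0,0,0,0,0,0,0]'
```

```text
clock: 9.52
tool_pos: [422.7, -382.2, 110.6]
orientation: [0.707, 0.707, 0.0, 0.001]
force: [-0.4, 0.4, -2.0]
opening: 41.9
grasp_force: 30.0
```

```bash
python3 -m jog '[0,0,0.2,0,0,0,0,0,0,0,0,0,0,0,0.1,0,0,0,0,0,0,0,0,0,0,0,0,0,0,0]'
```

```text
clock: 10.15
tool_pos: [422.5, -382.0, 107.6]
orientation: [0.707, 0.707, -0.0, 0.001]
force: [-2.2, 0.1, 5.7]
opening: 41.7
grasp_force: 30.0
```

```bash
python3 -m jog '[0,0,0,0,0,0,0,0,0,0,0,0,0,0,0,0,0,0,0,0,0,0,0,0]' 0
python3 -m jog '[0,0,-4,0,0,0,0,0,-5.5,0,0,0,0,0,-5.5,0,0,0,4,0.6,0,0,0,0,5.8,0.6,0,0,0,0,5.8,0,0,0,0,0,5.8,0,0,0,0,0,5.8,0,0,0,0,0]'
python3 - <<'E'
from h import *
c=Cam("wrist"); P=c.cloud(); p,R=pose();print(p)
m=(np.hypot(P[...,0]-423,P[...,1]+380)<40)&(P[...,2]>115)&(P[...,2]<170);q=P[m]
print(len(q),q[:,2].max().round(),((q.max(0)+q.min(0))/2).round(1),np.ptp(q,0).round(1)) if len(q) else 0
print(R.T@(np.array([450,239.5,0])-p))
E
```

```text
clock: 10.65
tool_pos: [422.2, -381.8, 106.5]
orientation: [0.707, 0.707, 0.0, -0.0]
force: [0.0, 0.4, -0.4]
opening: 76.9
grasp_force: 0.0
clock: 11.65
tool_pos: [434.1, -107.9, 256.9]
orientation: [0.707, 0.707, 0.0, 0.0]
force: [0.5, 0.2, -0.1]
opening: 92.9
grasp_force: 0.0
[433.84314831 -98.1983957  257.51557391]
[336.03140632  20.34575889 259.39249253]
```

```bash
python3 -m jog '[5.6,0.4,0,0,0,0,5.6,0.4,0,0,0,0,5.6,0.4,0,0,0,0,5.6,0.4,0,0,0,0,5.6,0,0,0,0,0,5.6,0,0,0,0,0,0,0,0,0,0,0,0,0,0,0,0,0]'
python3 - <<'E'
from h import *
c=Cam("wrist"); P=c.cloud(); p,R=pose();print(p)
for n,g,H in(("red",(451,238),124),("black",(412,163),80),("white",(444,65),102)):
    m=(np.hypot(P[...,0]-g[0],P[...,1]-g[1])<40)&(P[...,2]>H-45)&(P[...,2]<H+15)
    q=P[m]
    if len(q)<20: print(n,len(q));continue
    print(n,len(q),q[:,2].max().round(),((q.max(0)+q.min(0))/2).round(1),np.ptp(q,0).round(1))
E
```

```text
clock: 12.7
tool_pos: [450.3, 225.3, 256.3]
orientation: [0.707, 0.707, -0.001, 0.0]
force: [0.0, -1.0, -0.4]
opening: 93.3
grasp_force: 0.0
[450.56874129 224.44357756 256.34008731]
red 1642 126.0 [449.  239.7 103.1] [40.5 41.1 45.8]
black 1252 82.0 [410.3 164.5  58.6] [41.  41.1 46.3]
white 946 95.0 [441.6  74.7  76.3] [41.7 24.1 36.9]
```

```bash
python3 -m jog '[1.5,-0.1,2,0,0,0,0,0,5,0,0,0,0,0,5,0,0,0,0,0,4,0,0,0,0,0,2.1,0,0,0,0,0,0,0,0,0,0,0,0,0,0,0]'
```

```text
clock: 13.62
tool_pos: [450.3, 240.6, 76.6]
orientation: [0.708, 0.706, 0.001, 0.0]
force: [0.8, 0.6, 0.3]
opening: 93.2
grasp_force: 0.0
```

```bash
python3 -m jog '[0,0,0,0,0,0,0,0,0,0,0,0,0,0,0,0,0,0,0,0,0,0,0,0,0,0,0,0,0,0,0,0,0,0,0,0]' 255 30
python3 -m jog '[0,0,-4.5,0,0,0,0,0,-5.5,0,0,0,0,0,-5,0,0,0,-5.5,0,0,0,0,0,-5.5,0,0,0,0,0,-5.5,0,0,0,0,0,-5.5,0,0,0,0,0,-5.5,0,0,0,0,0]'
python3 -m jog '[-5.5,0,0,0,0,0,-5.5,-0.4,0,0,0,0,-5.5,-0.5,0,0,0,0,-5.5,-0.5,0,0,0,0,-4,-0.4,0,0,0,0,0,0,0,0,0,0,0,0,0,0,0,0]'
```

```text
clock: 14.38
tool_pos: [449.4, 241.2, 75.7]
orientation: [0.707, 0.707, 0.0, 0.0]
force: [0.6, -0.1, -0.1]
opening: 41.4
grasp_force: 30.0
clock: 15.38
tool_pos: [448.4, -35.6, 225.3]
orientation: [0.707, 0.707, -0.0, -0.0]
force: [0.6, -0.3, -2.1]
opening: 41.2
grasp_force: 30.0
clock: 16.25
tool_pos: [431.0, -292.5, 225.2]
orientation: [0.707, 0.707, 0.0, -0.001]
force: [0.2, 0.7, -1.7]
opening: 41.4
grasp_force: 30.0
```

Run:
```python
from h import *
p,R=pose();print(p,R.T@(np.array([430.0,-296.5,86])-p)); c=Cam("wrist")
for g in [(437,-212)]: print(cork(c,g))
```

```text
[ 431.03113552 -292.4626238   225.15901471] [ -4.3119202   -0.91652341 139.15158048]
(435.8783187866211, -212.80542755126953, (61.399166107177734, 62.405982971191406))
```

```bash
python3 -m jog '[-0.2,-0.1,4.5,0,0,0,0,0,4.5,0,0,0,0,0,3,0,0,0,0,0,1.2,0,0,0,0,0,0.5,0,0,0,0,0,0,0,0,0,0,0,0,0,0,0]'
```

```text
clock: 17.18
tool_pos: [431.0, -296.1, 89.8]
orientation: [0.707, 0.707, 0.0, 0.001]
force: [-0.2, -0.4, -1.9]
opening: 41.0
grasp_force: 30.0
```

```bash
python3 -m jog '[0,0,0.3,0,0,0,0,0,0.1,0,0,0,0,0,0.0,0,0,0,0,0,0,0,0,0,0,0,0,0,0,0]'
```

```text
clock: 17.8
tool_pos: [430.7, -296.1, 85.6]
orientation: [0.707, 0.707, -0.0, 0.001]
force: [-0.5, -0.0, 6.1]
opening: 41.3
grasp_force: 30.0
```

```bash
python3 -m jog '[0,0,0,0,0,0,0,0,0,0,0,0,0,0,0,0,0,0,0,0,0,0,0,0,0,0,0,0,0,0,0,0,-3,0,0,0,0,0,-5,0,0,0,0,0,-5,0,0,0]' 0
python3 -m jog '[5.5,0.4,0,0,0,0,5.5,0.4,0,0,0,0,5.5,0.4,0,0,0,0,5.5,0,0,0,0,0,5.5,0,0,0,0,0,5.5,0,0,0,0,0,3.2,0,0,0,0,0,0,0,0,0,0,0]'
python3 - <<'E'
from h import *
c=Cam("wrist","w4.png"); P=c.cloud(); p,R=pose();print(p)
for n,g,H in(("black",(412,163),80),("white",(444,65),102)):
    m=(np.hypot(P[...,0]-g[0],P[...,1]-g[1])<40)&(P[...,2]>H-45)&(P[...,2]<H+15)
    q=P[m]
    if len(q)<20: print(n,len(q));continue
    print(n,len(q),q[:,2].max().round(),((q.max(0)+q.min(0))/2).round(1),np.ptp(q,0).round(1))
E
```

```text
clock: 18.8
tool_pos: [429.9, -295.6, 215.9]
orientation: [0.707, 0.707, 0.0, -0.0]
force: [-0.3, -0.4, -0.0]
opening: 93.2
grasp_force: 0.0
clock: 19.8
tool_pos: [441.9, 69.2, 215.0]
orientation: [0.705, 0.709, 0.001, -0.0]
force: [-0.5, -0.6, -0.0]
opening: 93.0
grasp_force: 0.0
[442.00278711  66.84354141 214.72710294]
black 1900 81.0 [410.3 163.6  59.6] [41.1 40.7 43.6]
white 1837 104.0 [441.6  64.8  80.7] [41.  42.  45.6]
```

```bash
python3 -m jog '[-0.1,0,3,0,0,0,0,0,5,0,0,0,0,0,5,0,0,0,0,0,2.5,0,0,0,0,0,0.7,0,0,0,0,0,0,0,0,0,0,0,0,0,0,0]'
python3 -m jog '[0,0,0,0,0,0,0,0,0,0,0,0,0,0,0,0,0,0,0,0,0,0,0,0,0,0,0,0,0,0,0,0,0,0,0,0]' 255 30
```

```text
clock: 20.72
tool_pos: [443.2, 65.0, 53.7]
orientation: [0.707, 0.707, 0.001, 0.001]
force: [-0.5, -0.7, 0.6]
opening: 93.0
grasp_force: 0.0
clock: 21.48
tool_pos: [442.3, 65.3, 52.7]
orientation: [0.707, 0.707, 0.0, 0.0]
force: [1.3, 1.0, -0.1]
opening: 41.5
grasp_force: 30.0
```

```bash
python3 -m jog '[0,0,-5,0,0,0,0,0,-5,0,0,0,-5.5,0,0,0,0,0,-5.5,-0.5,0,0,0,0,-5.5,0,0,0,0,0,-5.5,0,0,0,0,0,-5.5,0,0,0,0,0,-0.3,0,0,0,0,0]'
python3 -m jog '[0,0,0,0,0,0,0,0,0,0,0,0,0,0,0,0,0,0]'
```

```text
clock: 22.48
tool_pos: [435.6, -218.2, 151.7]
orientation: [0.711, 0.704, -0.001, -0.0]
force: [-0.5, 0.4, -2.2]
opening: 41.2
grasp_force: 30.0
clock: 22.85
tool_pos: [437.5, -211.2, 152.8]
orientation: [0.706, 0.708, 0.0, -0.0]
force: [0.4, -0.1, -1.6]
opening: 40.8
grasp_force: 30.0
```

```bash
python3 -m jog '[-0.1,0,3.5,0,0,0,0,0,3,0,0,0,0,0,1.4,0,0,0,0,0,0.7,0,0,0,0,0,0,0,0,0,0,0,0,0,0,0]'
python3 -m jog '[0,0,0.3,0,0,0,0,0,0.1,0,0,0,0,0,0.0,0,0,0,0,0,0,0,0,0,0,0,0,0,0,0]'
```

```text
clock: 23.6
tool_pos: [437.9, -214.0, 67.5]
orientation: [0.707, 0.707, 0.0, 0.001]
force: [-0.5, -0.1, -2.1]
opening: 41.3
grasp_force: 30.0
clock: 24.22
tool_pos: [437.2, -213.8, 62.7]
orientation: [0.707, 0.707, 0.0, -0.0]
force: [0.0, -0.8, -2.3]
opening: 41.3
grasp_force: 30.0
```

```bash
python3 -m jog '[0,0,0.1,0,0,0,0,0,0.0,0,0,0,0,0,0.0,0,0,0]'
```

```text
clock: 24.6
tool_pos: [437.4, -213.9, 62.6]
orientation: [0.707, 0.707, -0.0, 0.0]
force: [-1.8, 0.8, 7.4]
opening: 41.2
grasp_force: 30.0
```

```bash
python3 -m jog '[0,0,0,0,0,0,0,0,0,0,0,0,0,0,0,0,0,0,0,0,0,0,0,0,0,0,0,0,0,0,0,0,-2,0,0,0,0,0,-5,0,0,0,0,0,-5,0,0,0]' 0
python3 -m jog '[5.5,0,0,0,0,0,5.5,0,0,0,0,0,5.5,0,0,0,0,0,5.5,0,0,0,0,0,5.5,-1.3,0,0,0,0,5.5,-1.3,0,0,0,0,4.7,0,0,0,0,0,0,0,0,0,0,0]'
python3 - <<'E'
from h import *
c=Cam("wrist"); P=c.cloud(); p,R=pose();print(p)
for n,g,H in(("black",(412,163),80),):
    m=(np.hypot(P[...,0]-g[0],P[...,1]-g[1])<40)&(P[...,2]>H-45)&(P[...,2]<H+15)
    q=P[m]
    print(n,len(q),q[:,2].max().round(),((q.max(0)+q.min(0))/2).round(1),np.ptp(q,0).round(1))
E
```

```text
clock: 25.6
tool_pos: [436.8, -213.6, 182.7]
orientation: [0.707, 0.707, -0.0, -0.001]
force: [1.0, -0.9, -0.5]
opening: 93.1
grasp_force: 0.0
clock: 26.6
tool_pos: [410.5, 167.8, 182.2]
orientation: [0.704, 0.71, 0.002, -0.001]
force: [-0.1, -1.4, -0.4]
opening: 93.1
grasp_force: 0.0
[410.71980339 164.79599651 181.77770634]
black 1959 81.0 [410.  164.7  58.9] [40.2 40.9 44.8]
```

```bash
python3 -m jog '[0,0,3,0,0,0,0,0,5,0,0,0,0,0,4,0,0,0,0,0,2.3,0,0,0,0,0,0.7,0,0,0,0,0,0,0,0,0,0,0,0,0,0,0]'
python3 -m jog '[0,0,0,0,0,0,0,0,0,0,0,0,0,0,0,0,0,0,0,0,0,0,0,0,0,0,0,0,0,0,0,0,0,0,0,0]' 255 30
```

```text
clock: 27.52
tool_pos: [412.0, 163.1, 32.6]
orientation: [0.707, 0.707, 0.001, 0.0]
force: [-0.2, 0.3, 0.4]
opening: 92.5
grasp_force: 0.0
clock: 28.28
tool_pos: [411.2, 163.2, 31.7]
orientation: [0.707, 0.707, -0.0, -0.0]
force: [1.2, -0.2, -0.3]
opening: 41.2
grasp_force: 30.0
```

```bash
python3 -m jog '[0,0,-5,0,0,0,0,0,-5,0,0,0,-5.5,1.1,0,0,0,0,-5.5,1.1,0,0,0,0,-5.5,1.1,0,0,0,0,-5.5,0,0,0,0,0,-5.5,0,0,0,0,0,-1.8,0,0,0,0,0]'
python3 -m jog '[0,0,0,0,0,0,0,0,0,0,0,0,0,0,0,0,0,0]'
```

```text
clock: 29.28
tool_pos: [442.7, -134.4, 130.8]
orientation: [0.71, 0.705, -0.001, -0.0]
force: [0.2, 1.6, -2.5]
opening: 40.7
grasp_force: 30.0
clock: 29.65
tool_pos: [444.3, -128.0, 131.8]
orientation: [0.706, 0.708, 0.0, -0.0]
force: [0.7, 0.5, -2.5]
opening: 41.1
grasp_force: 30.0
```

```bash
python3 -m jog '[0,0,3.5,0,0,0,0,0,3,0,0,0,0,0,1.4,0,0,0,0,0,0.7,0,0,0,0,0,0,0,0,0,0,0,0,0,0,0]'
python3 -m jog '[0,0,0.3,0,0,0,0,0,0.2,0,0,0,0,0,0.0,0,0,0,0,0,0,0,0,0,0,0,0,0,0,0]'
```

```text
clock: 30.4
tool_pos: [444.9, -129.8, 46.4]
orientation: [0.707, 0.707, 0.001, 0.001]
force: [-0.4, -0.0, -2.6]
opening: 41.0
grasp_force: 30.0
clock: 31.02
tool_pos: [444.5, -130.0, 41.6]
orientation: [0.707, 0.707, -0.0, 0.001]
force: [-2.1, 0.3, 6.7]
opening: 41.2
grasp_force: 30.0
```

Contact. I'll release, withdraw straight up, back off to +y and look.

```bash
python3 -m jog '[0,0,0,0,0,0,0,0,0,0,0,0,0,0,0,0,0,0,0,0,0,0,0,0,0,0,0,0,0,0,0,0,-2,0,0,0,0,0,-5,0,0,0,0,0,-5,0,0,0]' 0
python3 -m jog '[0,0,-5,0,0,0,0,0,-5,0,0,0,-4,0,0,0,0,0,-4,0,0,0,0,0,-4,0,0,0,0,0,-2,0,0,0,0,0,0,0,0,0,0,0,0,0,0,0,0,0]'
python3 - <<'E'
from h import *
c=Cam("wrist","w5.png"); P=c.cloud(); p,R=pose();print(p)
for n,g,H in(("walnut",(422.5,-380.5),156),("red",(430,-296.5),134),("white",(437.3,-212.7),112),("black",(444.4,-129),90)):
    m=(np.hypot(P[...,0]-g[0],P[...,1]-g[1])<38)&(P[...,2]>H-40)&(P[...,2]<H+15)
    q=P[m]
    if len(q): print(n,len(q),q[:,2].max().round(),(((q.max(0)+q.min(0))/2)[:2]-g).round(1),np.ptp(q,0).round(1))
E
```

```text
clock: 32.02
tool_pos: [443.7, -129.7, 161.7]
orientation: [0.707, 0.707, -0.0, -0.001]
force: [1.0, -0.7, 0.3]
opening: 92.9
grasp_force: 0.0
clock: 33.02
tool_pos: [444.6, -267.6, 260.8]
orientation: [0.706, 0.708, 0.001, -0.0]
force: [-0.6, -0.4, 0.2]
opening: 92.9
grasp_force: 0.0
[ 444.67043654 -267.50972607  260.91843451]
walnut 1531 158.0 [-0.6  3.2] [41.  32.1 42. ]
red 1632 135.0 [ 0.  -0.7] [41.5 41.  41.2]
white 1541 114.0 [-0.8 -1.4] [41.2 41.1 41.5]
black 1770 92.0 [-1.5 -0.7] [40.8 41.5 41.8]
```

View pics/w5.png

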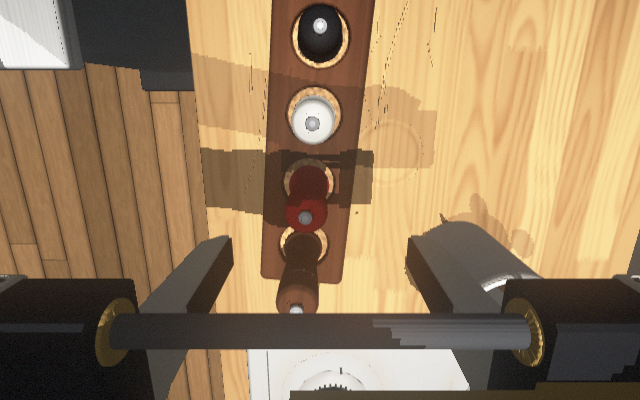

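All four stand in their wells: black (320,35), white (312,120), red (306,205) and walnut (298,290). Each is within about 3 mm of the well centre and at the right height, and the arm is clear of them.

```bash
python3 -c "
from rig import arm
print(arm.close_job())"
```

```text
the job is handed in; nothing more can be done
None
```

I handed the job in: walnut, red, white and black stand in wells 4 to 1 in falling height from the crock's end, each within about 3 mm of its well's centre at the last look; the arm is clear and the job took about 33 s, but no verdict came back.

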